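Return the oval doming stakes to their rack by size

ROBOT

A 7-joint arm with a two-finger parallel gripper is mounted at the origin on a cart in front of the work surface, level with it; the furniture and walls round the work are solid. World frame = base frame: x ahead of the robot, y to its left, z up, the work surface at z = 0. Lengths are in m, angles in rad, forces in N, time in s.
With the tool pointing down it reaches from about 0.425 to 0.875 m from the base axis. Payload 4.7 kg.
Tool frame: the origin (TCP) lies between the finger pads; the fingertips stand 8 mm ahead of it and the grasp point (between the pads) lies 11 mm behind it; z points along the fingers, y is the direction in which the jaws open and shut (so a half turn about z gives the same grasp; the last joint's range is limited). The gripper opens to 85 mm and grips with 20 to 120 N. Pads are 22 mm wide; open, the fingers measure 114 mm over their backs; the gripper's body (76 mm by 85 mm) begins 54 mm behind the grasp point. The pads swing forward as they close: fully open they stand 13 mm farther back than shut.
Start: joints at [1.314, 0.321, -0.07, 1.45, 0.023, 1.371, -0.057], TCP at [0.174, -0.626, 0.239] pointing down, gripper open.
Joint ranges: [-2.86, 2.86], [-0.3, 2.09], [-1.38, 1.24], [0.06, 2.45], [-1.56, 4.7], [0.09, 2.05], [-2.69, 2.69]. Speed limits (rad/s): [2.57, 2.57, 3.14, 3.14, 3.14, 3.14, 3.14].

INTERFACE

Orientations are given as a unit quaternion [w, x, y, z].
In Python, from plant import r, viewer gives the robot as it stands.
- The arm moves only by the tool send_rows, never from a script. Its argument "commands" is a list of rows, each a list of 3 entries, a list of its own where there are three numbers: the shift along the world's x, y, z in m, then the turn about the world's z in degrees, then the opening, from 0 (shut) to 1 (fully open). In form: [[[dx, dy, dz], yaw, gripper], ...]. A call has 1 to 20 rows; each row shifts and turns the commanded pose from where the row before left it; what a row does not reach is not made up. A row lasts 1/10 s, in which the tool goes at most 50 mm and 8.59 degrees, less where a joint would pass 70% of its speed; a pose out of reach is approached as far as the arm can. A call with a gripper value outside its range is refused whole. The fingers move at their own pace and stop on an object; "force" is the grip in N (left out, the last holds). Time passes only in rows, so rows that do not move let the fingers close. It gives the time, the measured TCP pose, the force and the opening at its end, in the units of the state.
- r.read_state(): the state, without advancing time (a new reading comes with each control period).
- viewer.snapshot(name): name is "scene" or "top" or "wrist"; returns the picture (480x640x3 uint8, blue, green, red); there is no depth.
- viewer.get_calibration(name): a dict with "fx", "fy", "cx", "cy" (pixels), "rvec" (rotation vector, rad) and "tvec" (3), from world to camera coordinates, as OpenCV has them. Camera axes: x right, y down, z forward; pixel columns grow to the right and rows downward; lengths in m; the calibration is good to about 2 mm. A picture is of the moment at which its call begins: read the wrist's pose just before it. get_calibration takes no time and is no camera call; for the wrist camera it gives the pose at the moment of the call.
- r.sign_off(): hands the job in, once; it reports no verdict.
Trained networks look in the newest picture that a camera, given by its name, has taken for a name from the list of things; names that differ only in an ending like _2 or _b are one class to them, and where a whole thing is asked for, a point or a joint stands for the part that bears it (a point fixed in the world has none). Each returns a list of dicts, best first, with "score" (0 to 1); they miss things now and then, are a little off and sometimes report something else, mostly with a low value. They report only what shows in the picture. A call takes as long as a camera call. They do not tell look-alikes from the thing itself.
- viewer.spot_in(thing, camera): "position" ([column, row] in pixels, amid what is visible of it).
- viewer.landmark_of(thing, camera): "position" ([column, row] in pixels: a listed point, or the origin of a listed thing).
The state is a dict: "clock": time; "qpos": joint angles; "qvel": joint speeds; "tau": joint torques, N m; "eef_pos": TCP position; "ee_rot": TCP orientation; "force": force on the tool from outside, world axes, zero at the start; "torque": the same for the moment, N m; "gripper_width": finger opening in m.
Only numpy, scipy, OpenCV 4.12 (cv2) and the standard library are available. Lean on these libraries where they do the work, as an engineer would, in place of code of your own. Each camera call takes 0.05 s, during which the arm holds its last target. There are 200 camera calls.

TASK

Put the four oval doming stakes back into the wooden rack, each standing upright with its square tang fully home in a socket of its own, in order of size: the smallest in the socket next to the rack's brass end, then each next larger one, the largest at the wooden end. Leave the glass frit jar standing where it is among them.

Things in the scene. Friction and masses are not known exactly. Their poses are not given: they have to be found in the camera images.
- stake_1: smallest stake, about 0.2 kg, loose, upright: dark grey plastic oval head 30 mm (own x, across two flat sides) by 38 mm (own y), on a steel tang 26 mm square with sides along x and y (23 mm at its foot), 41 mm high. Origin: centre of the tang's underside; z up. Head's vertical grip sides 47 to 59 mm above it, domed top at 66 mm.
- stake_2: second smallest stake, about 0.22 kg, loose, upright: dark grey plastic oval head 36 mm (own x, across two flat sides) by 47 mm (own y), on a steel tang 26 mm square with sides along x and y (23 mm at its foot), 41 mm high. Origin: centre of the tang's underside; z up. Head's vertical grip sides 47 to 59 mm above it, domed top at 67 mm.
- stake_3: second largest stake, about 0.24 kg, loose, upright: dark grey plastic oval head 42 mm (own x, across two flat sides) by 56 mm (own y), on a steel tang 26 mm square with sides along x and y (23 mm at its foot), 41 mm high. Origin: centre of the tang's underside; z up. Head's vertical grip sides 47 to 59 mm above it, domed top at 68 mm.
- stake_4: largest stake, about 0.27 kg, loose, upright: dark grey plastic oval head 48 mm (own x, across two flat sides) by 65 mm (own y), on a steel tang 26 mm square with sides along x and y (23 mm at its foot), 41 mm high. Origin: centre of the tang's underside; z up. Head's vertical grip sides 47 to 59 mm above it, domed top at 69 mm.
- socket_1: grey square socket, at one end in the rack's row 1-2-3-4, 78 mm apart; all alike, fixed. Either end may be the brass one. Origin: socket's centre at bench height; x across the rack, y along the row. 32 mm square along x and y, floor at 8 mm, mouth at 30 mm; top 7 mm flare to 40 mm. A tang drops home if square to it within 13 degrees, any of four ways round.
- socket_2: grey square socket, second in the rack's row 1-2-3-4, 78 mm apart; all alike, fixed. Either end may be the brass one. Origin: socket's centre at bench height; x across the rack, y along the row. 32 mm square along x and y, floor at 8 mm, mouth at 30 mm; top 7 mm flare to 40 mm. A tang drops home if square to it within 13 degrees, any of four ways round.
- socket_3: grey square socket, third in the rack's row 1-2-3-4, 78 mm apart; all alike, fixed. Either end may be the brass one. Origin: socket's centre at bench height; x across the rack, y along the row. 32 mm square along x and y, floor at 8 mm, mouth at 30 mm; top 7 mm flare to 40 mm. A tang drops home if square to it within 13 degrees, any of four ways round.
- socket_4: grey square socket, at the other end in the rack's row 1-2-3-4, 78 mm apart; all alike, fixed. Either end may be the brass one. Origin: socket's centre at bench height; x across the rack, y along the row. 32 mm square along x and y, floor at 8 mm, mouth at 30 mm; top 7 mm flare to 40 mm. A tang drops home if square to it within 13 degrees, any of four ways round.
- cap_brass: brass block 68 x 14 x 34 mm high closing one end of the dark wooden rack (a wooden one closes the other): the end for the smallest stake. Origin: centre of its underside at bench height, in line with the row, 53 mm beyond the nearest socket's centre. The rack is 66 mm wide, 354 mm long, 30 mm high, fixed.
- frit_jar_1: glass frit jar with a screw lid, 58 mm across and 58 mm high, loose, standing among the stakes; a bystander to be left standing where it is. Origin at the centre of its underside.
Mind the look-alikes: they are no part of the job. What is shaped like the stake_3 but blue is not meant. Leave any turquoise look-alike of the stake_2 alone.

How it is judged:
At the end, for the whole second after the job is handed in: All four stakes stand still, upright within 0.1 rad and home in sockets (underside 5 to 11.5 mm above the bench, within 8 mm of the row's line), 53, 131, 209 and 287 mm from the brass cap, smallest first, each within 12 mm; the frit jar upright within 25 mm of its start (horizontal distance between stake_1 and cap_brass between 0.041 and 0.065 m and x of stake_1 in the frame of socket_1 between -0.008 and 0.008 m and height (world z) of stake_1 between 0.005 and 0.0115 m and angle between each of stake_1, stake_2, stake_3, stake_4's own z axis and vertical below 0.1 rad and linear speed of each of stake_1, stake_2, stake_3, stake_4 below 0.02 m/s and horizontal distance between stake_2 and cap_brass between 0.119 and 0.143 m and x of stake_2 in the frame of socket_1 between -0.008 and 0.008 m and height (world z) of stake_2 between 0.005 and 0.0115 m and horizontal distance between stake_3 and cap_brass between 0.197 and 0.221 m and x of stake_3 in the frame of socket_1 between -0.008 and 0.008 m and height (world z) of stake_3 between 0.005 and 0.0115 m and horizontal distance between stake_4 and cap_brass between 0.275 and 0.299 m and x of stake_4 in the frame of socket_1 between -0.008 and 0.008 m and height (world z) of stake_4 between 0.005 and 0.0115 m and distance of frit_jar_1 from where it was at the start of the episode below 0.025 m and angle between frit_jar_1's own z axis and vertical below 0.15 rad); the robot touches nothing.
It fails at once if the glass frit jar is knocked over or pushed away (distance of frit_jar_1 from where it was at the start of the episode above 0.04 m or angle between frit_jar_1's own z axis and vertical above 0.5 rad).
It also fails if it takes over 99 s, if anything falls off the work surface, if the arm or the gripper's body presses on something with over 40 N, if the wrist force passes 120 N, or if a joint passes its speed limit or range.

## Working session

There is one attempt and no reset: what is moved stays moved. The work goes in short steps, Python scripts to look and compute and a tool call to move; the robot and the scene stay as the last step left them, time stands still between calls to the robot, and variables do not carry over. Pictures are saved under pics/ and viewed, about 12 in all and at most 16, crops included, and the job is handed in when it is done.

Besides the shell and the picture viewer there is one more tool, called after "Call:" by a JSON object that holds its "name" and its "arguments", one argument or row to a line. send_rows: Moves the arm, as the interface text tells. Its arguments: {"type":"object","properties":{"commands":{"type":"array"},"force":{"type":"number"}},"required":["commands"]}

```bash
mkdir -p pics; ls
python3 - <<'E'
from plant import r, viewer
import cv2
s=r.read_state(); print({k:s[k] for k in('clock','eef_pos','ee_rot','gripper_width')})
for n in('top','scene'):
    cv2.imwrite(f'pics/{n}0.png',viewer.snapshot(n)); print(n,viewer.get_calibration(n))
    for t in('stake_1','socket_1','cap_brass','frit_jar_1'):
        print(t,[([round(float(x)) for x in d['position']],round(d['score'],2)) for d in viewer.landmark_of(t,n)])
E
```

```text
pics
{'clock': 0.0, 'eef_pos': array([ 0.1736792 , -0.62582438,  0.23823836]), 'ee_rot': array([-9.35473490e-04,  9.90844908e-01,  1.35001706e-01, -1.78238497e-04]), 'gripper_width': 0.08552380827683059}
top {'fx': 476.36602805221725, 'fy': 476.36602805221725, 'cx': 320.9146962615895, 'cy': 236.68394557108667, 'rvec': array([ 2.19689101, -2.14732021,  0.05873886]), 'tvec': array([-0.03797266,  0.49479856,  1.04565161])}
stake_1 [([443, 318], 0.92), ([267, 234], 0.89), ([370, 238], 0.81), ([328, 221], 0.78), ([219, 254], 0.64), ([426, 266], 0.63), ([419, 217], 0.59)]
socket_1 [([266, 176], 0.84), ([369, 169], 0.69), ([331, 170], 0.63), ([298, 174], 0.56)]
cap_brass [([391, 165], 0.61)]
frit_jar_1 [([318, 262], 0.63), ([336, 167], 0.34)]
scene {'fx': 599.6617163979957, 'fy': 599.6617163979957, 'cx': 316.63154513799486, 'cy': 240.22633546167557, 'rvec': array([ 1.07582411, -2.35093049,  1.02537022]), 'tvec': array([0.2970915 , 0.30027699, 1.14361853])}
stake_1 [([372, 209], 0.98), ([248, 320], 0.85), ([398, 223], 0.8), ([450, 235], 0.8), ([314, 245], 0.79), ([347, 236], 0.57), ([279, 279], 0.55)]
socket_1 [([305, 208], 0.72), ([287, 220], 0.71), ([237, 249], 0.7), ([259, 236], 0.57)]
cap_brass [([322, 197], 0.54)]
frit_jar_1 [([330, 268], 0.6)]
```

```bash
python3 - <<'E'
import cv2
a=cv2.imread('pics/top0.png')[130:370,160:500]
cv2.imwrite('pics/t1.png',cv2.resize(a,(793,560),interpolation=cv2.INTER_CUBIC))
E
cat > h.py <<'E'
import numpy as np,cv2
from plant import r,viewer
def ray(c,uv):
    R=cv2.Rodrigues(np.array(c['rvec']))[0]; o=-R.T@c['tvec']
    d=R.T@np.array([(uv[0]-c['cx'])/c['fx'],(uv[1]-c['cy'])/c['fy'],1]); return o,d
def atz(c,uv,z):
    o,d=ray(c,uv); return (o+d*(z-o[2])/d[2])
E
python3 - <<'E'
from h import *
c=viewer.get_calibration('top'); 
for l,z in(([(443,318),(267,234),(370,238),(328,221),(219,254),(426,266),(419,217)],0),([(266,176),(369,169),(331,170),(298,174),(391,165)],0),([(318,262)],0)):
    for p in l: print(p,atz(c,p,z).round(3))
c=viewer.get_calibration('scene'); 
for l,z in(([(372,209),(248,320),(398,223),(450,235),(314,245),(347,236),(279,279)],0),([(305,208),(287,220),(237,249),(259,236),(322,197)],0),([(330,268)],0)):
    for p in l: print(p,atz(c,p,z).round(3))
E
```

```text
(443, 318) [ 0.321 -0.303  0.   ]
(267, 234) [0.5   0.097 0.   ]
(370, 238) [ 0.496 -0.138  0.   ]
(328, 221) [ 0.533 -0.042  0.   ]
(219, 254) [0.452 0.205 0.   ]
(426, 266) [ 0.436 -0.264  0.   ]
(419, 217) [ 0.547 -0.248  0.   ]
(266, 176) [0.634 0.103 0.   ]
(369, 169) [ 0.655 -0.133  0.   ]
(331, 170) [ 0.651 -0.046  0.   ]
(298, 174) [0.64 0.03 0.  ]
(391, 165) [ 0.665 -0.183  0.   ]
(318, 262) [ 0.439 -0.021  0.   ]
(372, 209) [ 0.534 -0.253  0.   ]
(248, 320) [ 0.441  0.211 -0.   ]
(398, 223) [ 0.45  -0.263 -0.   ]
(450, 235) [ 0.333 -0.326  0.   ]
(314, 245) [ 0.529 -0.05  -0.   ]
(347, 236) [ 0.5   -0.133  0.   ]
(279, 279) [0.494 0.085 0.   ]
(305, 208) [ 0.655 -0.125  0.   ]
(287, 220) [ 0.648 -0.059  0.   ]
(237, 249) [0.643 0.1   0.   ]
(259, 236) [0.646 0.031 0.   ]
(322, 197) [ 0.66  -0.189  0.   ]
(330, 268) [ 0.443 -0.027  0.   ]
```

View pics/t1.png

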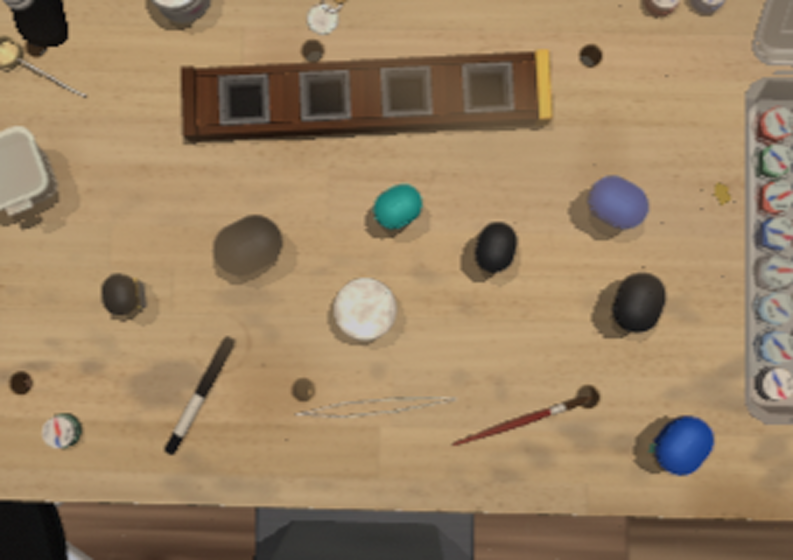

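View pics/scene0.png

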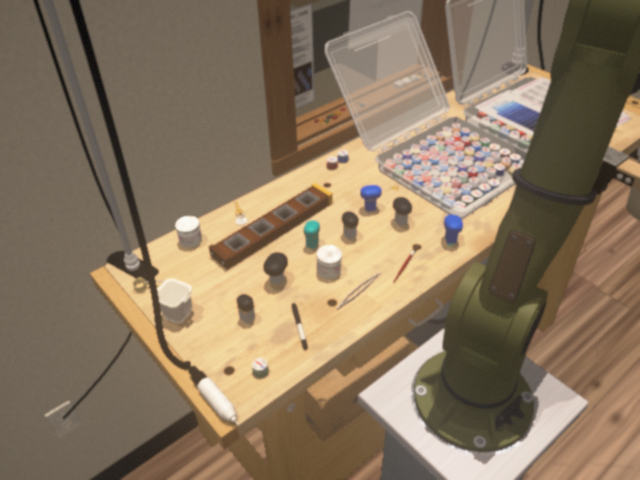

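The top view shows the brass end on the right at y≈-0.185. The black heads, in crop pixels, are the smallest at (122,296), the largest at (248,246), stake_2 at (496,247) and stake_3 at (638,302). The jar is at (364,310), and the teal and blue heads are decoys. I'll start with stake_3.

Call:
{"name": "send_rows", "arguments": {
  "commands": [
    [[0.019,0.026,0],0,1],
    [[0.019,0.026,0],0,1],
    [[0.019,0.026,0],0,1],
    [[0.019,0.026,0],0,1],
    [[0.019,0.026,0],0,1],
    [[0.019,0.026,0],0,1],
    [[0.019,0.026,0],0,1],
    [[0.019,0.026,0],0,1],
    [[0.019,0.026,0],0,1],
    [[0.019,0.026,0],0,1],
    [[0.019,0.026,0],0,1],
    [[0.019,0.026,0],0,1],
    [[0.019,0.026,0],0,1],
    [[0.019,0.026,0],0,1],
    [[0,0,0],0,1],
    [[0,0,0],0,1]
  ],
  "force": 50
}}

```text
clock: 2.1
eef_pos: [0.4401, -0.262, 0.2395]
ee_rot: [0.0, 0.991, 0.136, -0.0]
force: [-0.7, -1.0, 0.1]
gripper_width: 0.0857
```

```bash
cat >> h.py <<'E'
def look(name):
    s=r.read_state(); c=viewer.get_calibration('wrist'); im=viewer.snapshot('wrist')
    cv2.imwrite(f'pics/{name}.png',im)
    q=s['ee_rot']; th=np.degrees(2*np.arctan2(q[2],q[1]))
    print('t',round(s['clock'],1),'tcp',s['eef_pos'].round(4),'jaw y yaw',round((th-90)%180,1),'F',s['force'].round(1),'w',round(s['gripper_width'],4),'q7',s['qpos'][-1].round(2))
    return c,im
E
python3 - <<'E'
from h import *
c,im=look('w3')
for t in('stake_3',):
    for d in viewer.landmark_of(t,'wrist'): print(np.round(d['position']),atz(c,d['position'],0).round(3),round(d['score'],2))
o,_=ray(c,(0,0)); print(o,atz(c,(320,240),.05))
E
```

```text
t 2.1 tcp [ 0.4401 -0.262   0.2395] jaw y yaw 105.6 F [-0.7 -1.   0.1] w 0.0857 q7 -0.83
[336. 318.] [ 0.322 -0.315  0.   ] 0.94
[328. 197.] [ 0.45  -0.269  0.   ] 0.92
[335. 100.] [ 0.54 -0.25  0.  ] 0.9
[120.  46.] [ 0.532 -0.049  0.   ] 0.9
[207. 115.] [ 0.494 -0.137  0.   ] 0.66
[ 0.50621232 -0.24324241  0.37396344] [ 0.41744124 -0.26984297  0.05      ]
```

View pics/w3.png

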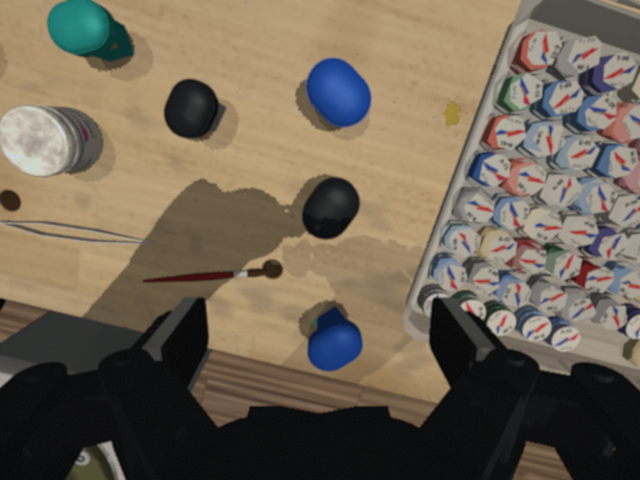

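Wrist view shows stake_3 at (330,207) and stake_2 at (191,108), both black and easy to segment.

```bash
cat >> h.py <<'E'
def heads(c,im,zc=0.053,th=55,wmin=0.02):
    m=(im.max(2)<th).astype(np.uint8); m=cv2.morphologyEx(m,cv2.MORPH_OPEN,np.ones((5,5)))
    m=cv2.morphologyEx(m,cv2.MORPH_CLOSE,np.ones((9,9)))
    for k in cv2.findContours(m,cv2.RETR_EXTERNAL,cv2.CHAIN_APPROX_NONE)[0]:
        if cv2.contourArea(k)<500: continue
        x,y,w,h=cv2.boundingRect(k)
        if x<3 or y<3 or x+w>636 or y+h>476: continue
        k=cv2.convexHull(k)[:,0]
        P=np.array([atz(c,p,zc)[:2] for p in k])
        # orientation by min/max caliper
        A=np.radians(np.arange(0,180,1.)); U=np.c_[np.cos(A),np.sin(A)]; pr=P@U.T
        wd=pr.max(0)-pr.min(0); i=wd.argmin(); mid=(pr.max(0)+pr.min(0))/2
        (ex,ey),ax,ang=cv2.fitEllipse((P*1e4).astype(np.float32))
        cen=U[i]*mid[i]+np.array([-U[i][1],U[i][0]])*mid[(i+90)%180]*(1 if i<90 else -1)
        print('px',k.mean(0).round(),'cen',cen.round(4),'minW %.1f mm at yaw %d; maxW %.1f at %d'%(wd[i]*1e3,i,wd.max()*1e3,wd.argmax()),'ell minor yaw %.0f'%(ang%180),(np.array(ax)/10).round(1))
E
python3 - <<'E'
from h import *
c=viewer.get_calibration('wrist'); heads(c,cv2.imread('pics/w3.png'))
c=viewer.get_calibration('top'); heads(c,cv2.imread('pics/top0.png'),th=70)
im=cv2.imread('pics/top0.png')
E
```

```text
px [331. 204.] cen [ 0.447  -0.2717] minW 42.0 mm at yaw 71; maxW 55.3 at 166 ell minor yaw 74 [44.  56.1]
px [190. 111.] cen [ 0.4954 -0.1417] minW 41.9 mm at yaw 73; maxW 46.5 at 144 ell minor yaw 64 [42.5 46.4]
px [117.  45.] cen [ 0.525  -0.0753] minW 20.7 mm at yaw 59; maxW 32.3 at 143 ell minor yaw 16 [27.2 33.1]
px [311. 369.] cen [ 0.2058 -0.0225] minW 78.5 mm at yaw 1; maxW 206.9 at 75 ell minor yaw 0 [ 94.8 229.2]
px [174. 121.] cen [0.7428 0.3104] minW 62.8 mm at yaw 100; maxW 142.9 at 12 ell minor yaw 104 [ 74.9 148.5]
```

Call:
{"name": "send_rows", "arguments": {
  "commands": [
    [[0.002,-0.003,-0.02],-8.4,1],
    [[0.002,-0.003,-0.02],-8.4,1],
    [[0.002,-0.0025,-0.02],-8.4,1],
    [[0.001,-0.001,-0.02],-8.0,1],
    [[0,0,-0.025],0,1],
    [[0,0,-0.025],0,1],
    [[0,0,-0.025],0,1],
    [[0,0,-0.02],0,1],
    [[0,0,-0.015],0,1],
    [[0,0,-0.0085],0,1],
    [[0,0,0],0,1],
    [[0,0,0],0,0],
    [[0,0,0],0,0],
    [[0,0,0],0,0],
    [[0,0,0],0,0],
    [[0,0,0],0,0],
    [[0,0,0],0,0]
  ],
  "force": 50
}}

```text
clock: 3.9
eef_pos: [0.4478, -0.2721, 0.042]
ee_rot: [0.0, 0.988, -0.154, 0.001]
force: [-0.3, 1.0, 5.9]
gripper_width: 0.0413
```

Call:
{"name": "send_rows", "arguments": {
  "commands": [
    [[0,0,0.02],0,0],
    [[0,0,0.04],0,0],
    [[0,0,0.05],0,0],
    [[0.01,0.025,0.05],5.5,0],
    [[0.012,0.027,0],5.5,0],
    [[0.012,0.028,0],5.5,0],
    [[0.012,0.028,0],5.5,0],
    [[0.012,0.028,0],0,0],
    [[0.012,0.028,0],0,0],
    [[0.012,0.028,0],0,0],
    [[0.012,0.028,0],0,0],
    [[0.012,0.028,0],0,0],
    [[0.013,0.027,0],0,0],
    [[0.013,0.025,0],0,0],
    [[0,0,0],0,0],
    [[0,0,0],0,0]
  ]
}}

```text
clock: 5.5
eef_pos: [0.5772, 0.0256, 0.1941]
ee_rot: [0.0, 0.999, 0.039, -0.001]
force: [0.4, -1.4, -2.0]
gripper_width: 0.041
```

Run:
```python
from h import *
c,im=look('w4')
for t in('socket_3','cap_brass','stake_1'):
    for d in viewer.landmark_of(t,'wrist'): print(t,np.round(d['position']),atz(c,d['position'],0).round(4),round(d['score'],2))
```

```text
t 5.5 tcp [0.5772 0.0256 0.1941] jaw y yaw 94.4 F [ 0.4 -1.4 -2. ] w 0.041 q7 -1.71
socket_3 [232. 139.] [0.635 0.104 0.   ] 0.96
socket_3 [416. 143.] [ 0.644  -0.0524  0.    ] 0.91
socket_3 [327. 139.] [0.6418 0.0235 0.    ] 0.84
stake_1 [607. 275.] [ 0.5387 -0.2497  0.    ] 0.91
stake_1 [394. 265.] [ 0.5327 -0.0484  0.    ] 0.7
stake_1 [247. 294.] [0.4932 0.0874 0.    ] 0.67
stake_1 [311. 275.] [0.5168 0.0279 0.    ] 0.61
stake_1 [480. 306.] [ 0.4976 -0.1372  0.    ] 0.6
stake_1 [123. 328.] [0.4478 0.2082 0.    ] 0.59
stake_1 [327. 137.] [0.6432 0.0232 0.    ] 0.43
```

View pics/w4.png

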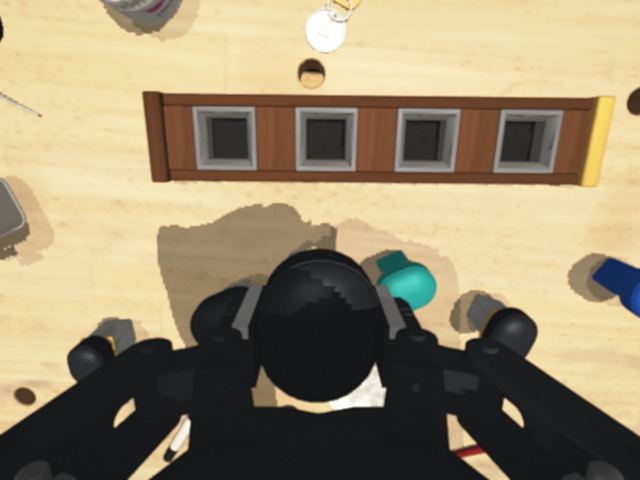

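Run:
```python
from h import *
c=viewer.get_calibration('wrist'); im=cv2.imread('pics/w4.png')
# grey rim vs red-brown wood: low saturation inside the rack band
hsv=cv2.cvtColor(im,cv2.COLOR_BGR2HSV); m=((hsv[...,1]<70)).astype(np.uint8); m[:90]=0; m[190:]=0
Q=[]
for k in cv2.findContours(m,cv2.RETR_EXTERNAL,cv2.CHAIN_APPROX_NONE)[0]:
    if cv2.contourArea(k)<2000: continue
    P=np.array([atz(c,p,.03)[:2] for p in cv2.convexHull(k)[:,0]])
    (a,s,g)=cv2.minAreaRect((P*1e4).astype(np.float32)); print(cv2.boundingRect(k),np.array(a).round()/1e4,np.array(s).round()/10,round(g,1)); Q.append(np.array(a)/1e4)
for p in((225,138.5),(326.5,139),(428,140.5),(529.5,141)): print(p,atz(c,p,.03).round(4))
Q=np.array(sorted(Q,key=lambda a:a[1])); print(np.linalg.norm(np.diff(Q,axis=0),axis=1)); d=Q[-1]-Q[0]; print(np.degrees(np.arctan2(d[1],d[0])))
```

```text
(35, 155, 147, 35) [0.6041 0.1931] [ 26.7 113.9] 4.2
(492, 109, 72, 65) [ 0.6514 -0.1334] [48.4 48.5] 3.6
(394, 108, 67, 65) [ 0.6465 -0.0554] [48.1 48.6] 4.2
(295, 107, 63, 65) [0.6415 0.0226] [48.  48.3] 4.2
(192, 106, 66, 65) [0.6366 0.1005] [48.2 48.2] 3.7
(225, 138.5) [0.6367 0.1004 0.03  ]
(326.5, 139) [0.6421 0.022  0.03  ]
(428, 140.5) [ 0.6467 -0.0567  0.03  ]
(529.5, 141) [ 0.6521 -0.1354  0.03  ]
[0.07815935 0.07813608 0.07804025 0.09819845]
98.2573746930039
```

Call:
{"name": "send_rows", "arguments": {
  "commands": [
    [[0.022,-0.001,-0.01],-0.8,0],
    [[0.022,-0.001,-0.02],0,0],
    [[0.02,-0.001,-0.025],0,0],
    [[0,0,-0.025],0,0],
    [[0,0,-0.015],0,0],
    [[0,0,-0.012],0,0],
    [[0,0,-0.01],0,0],
    [[0,0,-0.008],0,0],
    [[0,0,-0.007],0,0],
    [[0,0,-0.006],0,0],
    [[0,0,-0.005],0,0],
    [[0,0,0],0,0]
  ]
}}

```text
clock: 6.9
eef_pos: [0.6413, 0.0221, 0.0513]
ee_rot: [0.0, 1.0, 0.031, -0.0]
force: [-0.0, -0.3, -2.3]
gripper_width: 0.0407
```

Call:
{"name": "send_rows", "arguments": {
  "commands": [
    [[0,0,-0.001],0,0.7],
    [[0,0,0],0,0.7],
    [[0,0,0],0,0.7],
    [[0,0,0.01],0,0.7],
    [[0,0,0.03],0,0.7],
    [[0,0,0.04],0,0.7],
    [[-0.02,-0.023,0.045],0,1],
    [[-0.025,-0.028,0.045],0,1],
    [[-0.025,-0.028,0],0,1],
    [[-0.025,-0.028,0],0,1],
    [[-0.025,-0.028,0],0,1],
    [[-0.025,-0.026,0],0,1],
    [[0,0,0],0,1],
    [[0,0,0],0,1]
  ]
}}

```text
clock: 8.3
eef_pos: [0.502, -0.1334, 0.2118]
ee_rot: [0.001, 1.0, 0.03, 0.001]
force: [-0.1, 0.9, 0.3]
gripper_width: 0.0854
```

Run:
```python
from h import *
c,im=look('w5'); heads(c,im)
```

```text
t 8.3 tcp [ 0.502  -0.1334  0.2118] jaw y yaw 93.4 F [-0.1  0.9  0.3] w 0.0854 q7 -1.34
px [ 52. 317.] cen [0.4055 0.0913] minW 10.5 mm at yaw 63; maxW 59.1 at 149 ell minor yaw 63 [12.2 66.9]
px [324. 229.] cen [ 0.4967 -0.1379] minW 36.4 mm at yaw 81; maxW 48.1 at 170 ell minor yaw 81 [37.7 49.7]
```

View pics/w5.png

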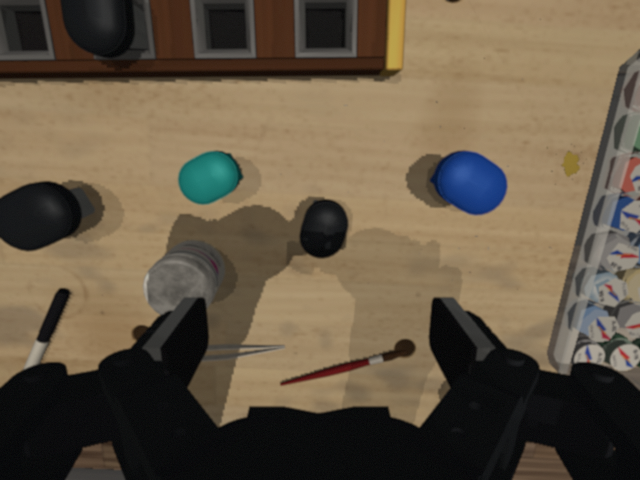

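Call:
{"name": "send_rows", "arguments": {
  "commands": [
    [[-0.003,-0.0025,-0.02],-6.2,1],
    [[-0.002,-0.002,-0.02],-6.2,1],
    [[0,0,-0.025],0,1],
    [[0,0,-0.025],0,1],
    [[0,0,-0.025],0,1],
    [[0,0,-0.025],0,1],
    [[0,0,-0.018],0,1],
    [[0,0,-0.012],0,1],
    [[0,0,0],0,1],
    [[0,0,0],0,0],
    [[0,0,0],0,0],
    [[0,0,0],0,0],
    [[0,0,0],0,0],
    [[0,0,0],0,0],
    [[0,0,0],0,0]
  ]
}}

```text
clock: 9.85
eef_pos: [0.4977, -0.1377, 0.0418]
ee_rot: [0.0, 0.997, -0.078, 0.001]
force: [-1.6, 0.3, 6.7]
gripper_width: 0.0352
```

Call:
{"name": "send_rows", "arguments": {
  "commands": [
    [[0,0,0.02],0,0],
    [[0,0,0.04],0,0],
    [[0,0,0.04],0,0],
    [[0.024,0.013,0.02],4.2,0],
    [[0.025,0.014,0],4.2,0],
    [[0.025,0.014,0],4.2,0],
    [[0.025,0.014,0],0,0],
    [[0.025,0.014,0],0,0],
    [[0.025,0.013,0],0,0],
    [[0,0,0],0,0],
    [[0,0,0],0,0]
  ]
}}

```text
clock: 10.95
eef_pos: [0.6452, -0.0549, 0.1594]
ee_rot: [-0.0, 0.999, 0.033, -0.001]
force: [-0.6, -1.0, -2.5]
gripper_width: 0.0351
```

Call:
{"name": "send_rows", "arguments": {
  "commands": [
    [[0.001,0,-0.03],0,0],
    [[0,0,-0.025],0,0],
    [[0,0,-0.015],0,0],
    [[0,0,-0.01],0,0],
    [[0,0,-0.008],0,0],
    [[0,0,-0.007],0,0],
    [[0,0,-0.006],0,0],
    [[0,0,-0.004],0,0],
    [[0,0,-0.003],0,0],
    [[0,0,0],0,0],
    [[0,0,0],0,0]
  ]
}}

```text
clock: 12.05
eef_pos: [0.647, -0.0546, 0.0526]
ee_rot: [-0.0, 0.999, 0.033, 0.0]
force: [0.9, 3.3, -3.8]
gripper_width: 0.0352
```

Call:
{"name": "send_rows", "arguments": {
  "commands": [
    [[0,0,-0.002],0,0],
    [[0,0,0],0,0.65],
    [[0,0,0],0,0.65],
    [[0,0,0],0,0.65],
    [[0,0,0.01],0,0.65],
    [[0,0,0.03],0,0.65],
    [[0,0,0.045],0,0.65],
    [[-0.02,0.02,0.045],0,1],
    [[-0.026,0.025,0.03],0,1],
    [[-0.026,0.025,0],0,1],
    [[-0.026,0.025,0],0,1],
    [[-0.026,0.025,0],0,1],
    [[-0.026,0.022,0],0,1],
    [[0,0,0],0,1],
    [[0,0,0],0,1],
    [[0,0,0],0,1]
  ]
}}

```text
clock: 13.65
eef_pos: [0.499, 0.0844, 0.2086]
ee_rot: [0.0, 0.999, 0.032, 0.001]
force: [-0.1, -0.1, -1.1]
gripper_width: 0.0852
```

Run:
```python
from h import *
c,im=look('w6'); heads(c,im)
```

```text
t 13.7 tcp [0.499  0.0844 0.2086] jaw y yaw 93.6 F [-0.1 -0.1 -1.1] w 0.0852 q7 -1.77
px [269. 327.] cen [0.4053 0.1216] minW 10.1 mm at yaw 64; maxW 56.7 at 153 ell minor yaw 64 [11.9 61.1]
px [166. 277.] cen [0.4516 0.2043] minW 34.5 mm at yaw 48; maxW 56.8 at 138 ell minor yaw 48 [37.  55.8]
px [306. 228.] cen [0.4931 0.0925] minW 49.9 mm at yaw 27; maxW 65.2 at 125 ell minor yaw 30 [53.  66.3]
px [303.  40.] cen [0.6299 0.1018] minW 28.8 mm at yaw 4; maxW 39.6 at 50 ell minor yaw 94 [29.6 80.5]
px [605.  38.] cen [ 0.6443 -0.1101] minW 28.6 mm at yaw 94; maxW 39.8 at 141 ell minor yaw 92 [34.  42.3]
```

View pics/w6.png

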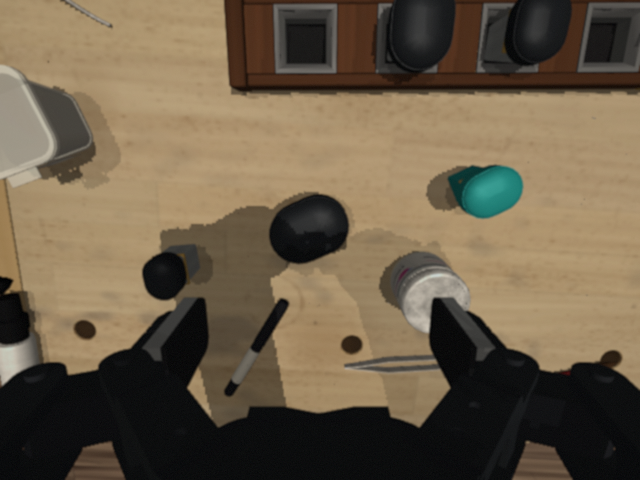

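Call:
{"name": "send_rows", "arguments": {
  "commands": [
    [[-0.003,0.003,0],8.5,1],
    [[-0.003,0.0035,0],8.5,1],
    [[0,0,0],8.5,1],
    [[0,0,0],8.5,1],
    [[0,0,0],8.5,1],
    [[0,0,0],8.5,1],
    [[0,0,0],8.5,1],
    [[0,0,0],8.5,1],
    [[0,0,0],8.5,1],
    [[0,0,0],8.5,1],
    [[0,0,0],8.5,1],
    [[0,0,0],8.5,1],
    [[0,0,0],8.5,1],
    [[0,0,0],5.9,1],
    [[0,0,0],0,1],
    [[0,0,0],0,1]
  ]
}}

```text
clock: 15.3
eef_pos: [0.4925, 0.0913, 0.2079]
ee_rot: [-0.0, 0.501, 0.866, 0.0]
force: [0.6, 0.5, -0.3]
gripper_width: 0.0854
```

Run:
```python
from h import *
c,im=look('w7'); heads(c,im)
```

```text
t 15.3 tcp [0.4925 0.0913 0.2079] jaw y yaw 29.9 F [ 0.6  0.5 -0.3] w 0.0854 q7 0.25
px [321. 227.] cen [0.4942 0.0917] minW 46.4 mm at yaw 29; maxW 65.8 at 130 ell minor yaw 29 [50.1 67.6]
px [220. 106.] cen [0.3905 0.1297] minW 10.2 mm at yaw 63; maxW 54.2 at 156 ell minor yaw 63 [14.9 57.1]
px [346.  47.] cen [0.4456 0.2094] minW 32.8 mm at yaw 100; maxW 37.6 at 8 ell minor yaw 99 [33.9 38. ]
```

Call:
{"name": "send_rows", "arguments": {
  "commands": [
    [[0.0015,0,-0.03],0,1],
    [[0,0,-0.035],0,1],
    [[0,0,-0.035],0,1],
    [[0,0,-0.03],0,1],
    [[0,0,-0.02],0,1],
    [[0,0,-0.01],0,1],
    [[0,0,-0.006],0,1],
    [[0,0,0],0,1],
    [[0,0,0],0,0],
    [[0,0,0],0,0],
    [[0,0,0],0,0],
    [[0,0,0],0,0],
    [[0,0,0],0,0],
    [[0,0,0],0,0]
  ]
}}

```text
clock: 16.75
eef_pos: [0.4944, 0.0919, 0.0432]
ee_rot: [0.001, 0.499, 0.866, 0.0]
force: [-0.5, 0.6, 6.3]
gripper_width: 0.0473
```

Call:
{"name": "send_rows", "arguments": {
  "commands": [
    [[0,0,0.02],0,0],
    [[0,0,0.04],0,0],
    [[0,0,0.04],0,0],
    [[0.02,0.001,0.02],-8.5,0],
    [[0.024,0.002,0],-8.5,0],
    [[0.024,0.002,0],-8.5,0],
    [[0.025,0.002,0],-0.8,0],
    [[0.025,0.001,0],0,0],
    [[0.025,0.001,0],0,0],
    [[0,0,0],0,0],
    [[0,0,0],0,0]
  ]
}}

```text
clock: 17.85
eef_pos: [0.636, 0.1009, 0.1609]
ee_rot: [-0.001, 0.683, 0.73, -0.001]
force: [0.2, 0.4, -2.6]
gripper_width: 0.047
```

Call:
{"name": "send_rows", "arguments": {
  "commands": [
    [[0,0,-0.03],0,0],
    [[0,0,-0.025],0,0],
    [[0,0,-0.015],0,0],
    [[0,0,-0.01],0,0],
    [[0,0,-0.008],0,0],
    [[0,0,-0.007],0,0],
    [[0,0,-0.006],0,0],
    [[0,0,-0.004],0,0],
    [[0,0,-0.003],0,0],
    [[0,0,-0.001],0,0],
    [[0,0,0],0,0]
  ]
}}

```text
clock: 18.95
eef_pos: [0.6367, 0.101, 0.0531]
ee_rot: [0.0, 0.683, 0.73, 0.0]
force: [-0.4, -0.1, -3.3]
gripper_width: 0.0469
```

Call:
{"name": "send_rows", "arguments": {
  "commands": [
    [[0,0,-0.0015],0,0],
    [[0,0,0],0,0.9],
    [[0,0,0],0,0.9],
    [[0,0,0],0,0.9],
    [[0,0,0.01],0,0.9],
    [[0,0,0.03],0,0.9],
    [[0,0,0.045],0,1],
    [[-0.01,0.006,0.045],-8.4,1],
    [[-0.02,0.011,0.03],-8.4,1],
    [[-0.02,0.011,0],-8.4,1],
    [[-0.02,0.011,0],-8.4,1],
    [[-0.02,0.011,0],-8.4,1],
    [[-0.02,0.011,0],-8.4,1],
    [[-0.02,0.011,0],-8.4,1],
    [[-0.02,0.011,0],-8.4,1],
    [[-0.02,0.011,0],-8.4,1],
    [[-0.02,0.012,0],-8.4,1],
    [[0,0,0],0,1],
    [[0,0,0],0,1]
  ]
}}

```text
clock: 20.85
eef_pos: [0.4468, 0.2073, 0.2125]
ee_rot: [0.0, 0.996, 0.087, 0.001]
force: [0.4, -0.7, -0.8]
gripper_width: 0.0855
```

Run:
```python
from h import *
c,im=look('w8'); heads(c,im)
```

```text
t 20.9 tcp [0.4468 0.2073 0.2125] jaw y yaw 100.0 F [ 0.4 -0.7 -0.8] w 0.0855 q7 -1.9
px [386. 291.] cen [0.3982 0.1394] minW 11.0 mm at yaw 63; maxW 53.4 at 151 ell minor yaw 63 [13.9 57. ]
px [315. 224.] cen [0.4458 0.2094] minW 30.1 mm at yaw 100; maxW 40.9 at 27 ell minor yaw 100 [31.1 43. ]
```

View pics/w8.png

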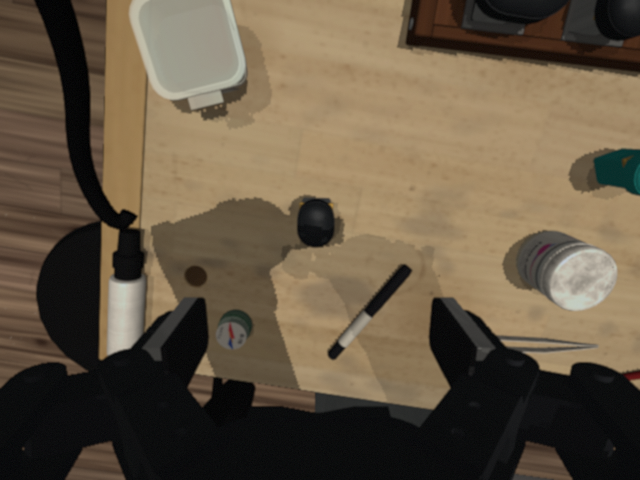

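Stake_1 is at (316,222), 30 mm wide with its x axis at yaw 100°. The jaws are already aligned.

Call:
{"name": "send_rows", "arguments": {
  "commands": [
    [[0,0.0015,-0.03],0,1],
    [[0,0,-0.035],0,1],
    [[0,0,-0.035],0,1],
    [[0,0,-0.03],0,1],
    [[0,0,-0.02],0,1],
    [[0,0,-0.013],0,1],
    [[0,0,-0.007],0,1],
    [[0,0,0],0,1],
    [[0,0,0],0,0],
    [[0,0,0],0,0],
    [[0,0,0],0,0],
    [[0,0,0],0,0],
    [[0,0,0],0,0],
    [[0,0,0],0,0],
    [[0,0,0],0,0]
  ]
}}

```text
clock: 22.4
eef_pos: [0.4472, 0.2088, 0.0422]
ee_rot: [-0.0, 0.996, 0.086, 0.001]
force: [-0.5, -0.5, 6.3]
gripper_width: 0.0284
```

Call:
{"name": "send_rows", "arguments": {
  "commands": [
    [[0,0,0.02],0,0],
    [[0,0,0.04],0,0],
    [[0,0,0.045],0,0],
    [[0.01,-0.015,0.03],-3,0],
    [[0.015,-0.025,0],-3.4,0],
    [[0.015,-0.025,0],0,0],
    [[0.015,-0.025,0],0,0],
    [[0.015,-0.025,0],0,0],
    [[0.015,-0.025,0],0,0],
    [[0.015,-0.025,0],0,0],
    [[0.015,-0.025,0],0,0],
    [[0.015,-0.025,0],0,0],
    [[0.015,-0.025,0],0,0],
    [[0.015,-0.025,0],0,0],
    [[0.015,-0.025,0],0,0],
    [[0.015,-0.025,0],0,0],
    [[0.015,-0.027,0],0,0],
    [[0,0,0],0,0],
    [[0,0,0],0,0]
  ]
}}

```text
clock: 24.3
eef_pos: [0.6503, -0.1354, 0.1736]
ee_rot: [-0.0, 1.0, 0.028, -0.002]
force: [-0.3, 0.2, -1.9]
gripper_width: 0.028
```

Call:
{"name": "send_rows", "arguments": {
  "commands": [
    [[0.0015,0.0015,-0.03],0,0],
    [[0,0,-0.03],0,0],
    [[0,0,-0.018],0,0],
    [[0,0,-0.012],0,0],
    [[0,0,-0.009],0,0],
    [[0,0,-0.008],0,0],
    [[0,0,-0.006],0,0],
    [[0,0,-0.005],0,0],
    [[0,0,-0.003],0,0],
    [[0,0,-0.001],0,0],
    [[0,0,0],0,0]
  ]
}}

```text
clock: 25.4
eef_pos: [0.6532, -0.1321, 0.0546]
ee_rot: [0.0, 1.0, 0.03, 0.0]
force: [0.0, -0.1, -1.6]
gripper_width: 0.028
```

Call:
{"name": "send_rows", "arguments": {
  "commands": [
    [[0,0,-0.002],0,0],
    [[0,0,-0.002],0,0],
    [[0,0,0],0,0.6],
    [[0,0,0],0,0.6],
    [[0,0,0],0,0.6],
    [[0,0,0.01],0,0.6],
    [[0,0,0.03],0,0.6],
    [[0,0,0.045],0,0.7],
    [[0,0,0.045],0,1],
    [[-0.015,0.025,0.03],0,1],
    [[-0.015,0.025,0.02],0,1],
    [[-0.015,0.025,0],0,1],
    [[-0.015,0.025,0],0,1],
    [[-0.015,0.025,0],0,1],
    [[-0.005,0.025,0],0,1],
    [[0,0,0],0,1],
    [[0,0,0],0,1]
  ]
}}

```text
clock: 27.1
eef_pos: [0.5734, 0.0182, 0.2315]
ee_rot: [0.0, 1.0, 0.031, 0.001]
force: [-0.1, -0.4, -0.4]
gripper_width: 0.0853
```

Run:
```python
from h import *
c,im=look('w9')
for t in('stake_1',):
    for d in viewer.landmark_of(t,'wrist'): print(t,np.round(d['position']),atz(c,d['position'],0.008).round(4),round(d['score'],2))
s=viewer.snapshot('scene'); cs=viewer.get_calibration('scene')
for d in viewer.landmark_of('frit_jar_1','scene')[:1]+viewer.landmark_of('stake_1','scene'): print(np.round(d['position']),atz(cs,d['position'],0).round(3),round(d['score'],2))
a=cv2.resize(s[150:310,180:420],(720,480),interpolation=cv2.INTER_CUBIC); cv2.imwrite('pics/s9.png',a)
```

```text
t 27.1 tcp [0.5734 0.0182 0.2315] jaw y yaw 93.5 F [-0.1 -0.4 -0.4] w 0.0853 q7 -1.67
stake_1 [575. 255.] [ 0.5401 -0.2436  0.008 ] 0.83
stake_1 [315. 135.] [0.6408 0.0257 0.008 ] 0.79
stake_1 [402. 138.] [ 0.6432 -0.0558  0.008 ] 0.71
stake_1 [382. 249.] [ 0.5346 -0.0479  0.008 ] 0.65
stake_1 [233. 132.] [0.6384 0.1008 0.008 ] 0.63
stake_1 [484. 134.] [ 0.6512 -0.131   0.008 ] 0.62
[330. 269.] [ 0.44  -0.026 -0.   ] 0.57
[261. 234.] [0.648 0.024 0.   ] 0.97
[285. 216.] [ 0.664 -0.064  0.   ] 0.65
[314. 242.] [ 0.535 -0.057  0.   ] 0.63
[449. 238.] [ 0.329 -0.316 -0.   ] 0.62
[370. 208.] [ 0.541 -0.25   0.   ] 0.6
[308. 207.] [ 0.652 -0.132  0.   ] 0.57
[240. 247.] [0.644 0.089 0.   ] 0.55
```

View pics/w9.png

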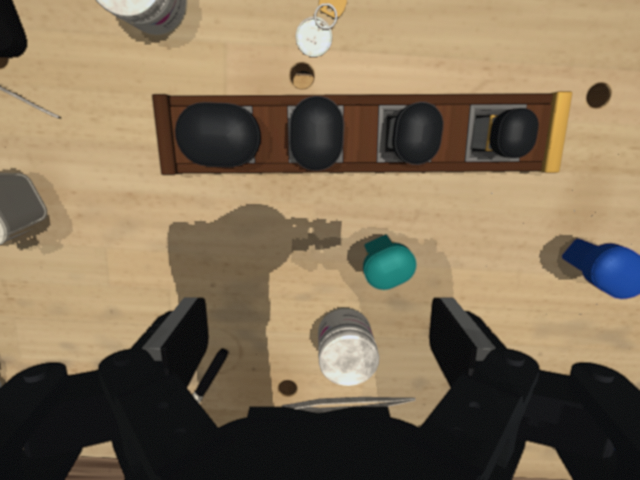

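View pics/s9.png

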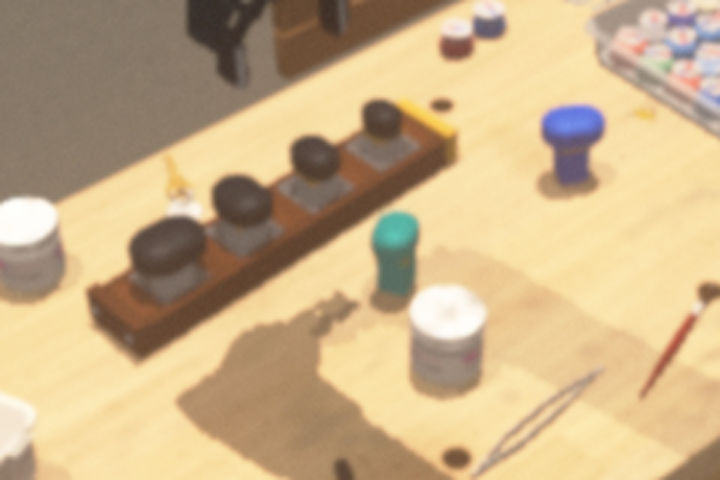

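Run:
```python
from h import *
c=viewer.get_calibration('wrist'); im=cv2.imread('pics/w9.png'); im[:95]=255; im[175:]=255
heads(c,im,zc=0.061,th=62)
```

```text
px [513. 135.] cen [ 0.6507 -0.1256] minW 37.0 mm at yaw 4; maxW 53.9 at 121 ell minor yaw 5 [42.7 56.6]
px [418. 131.] cen [ 0.646  -0.0524] minW 46.7 mm at yaw 89; maxW 54.0 at 131 ell minor yaw 48 [48.3 52.5]
px [217. 132.] cen [0.6357 0.0993] minW 49.7 mm at yaw 0; maxW 67.7 at 84 ell minor yaw 179 [52.8 68.9]
px [315. 128.] cen [0.6414 0.0241] minW 45.4 mm at yaw 92; maxW 57.6 at 164 ell minor yaw 87 [47.3 58.2]
```

Run:
```python
from h import *
c=viewer.get_calibration('wrist'); K=np.array([[c['fx'],0,c['cx']],[0,c['fy'],c['cy']],[0,0,1]])
im=cv2.imread('pics/w9.png'); t=np.linspace(0,6.28,60); u=np.radians(93.6); X=np.array([np.cos(u),np.sin(u)]); Y=np.array([-X[1],X[0]])
for p,a,b in(((.6514,-.1334),15,19),((.6465,-.0554),18,23.5),((.6415,.0226),21,28),((.6366,.1005),32.5,24)):
    P=[np.r_[np.array(p)+X*a*np.cos(q)/1e3+Y*b*np.sin(q)/1e3,.061] for q in t]
    uv=cv2.projectPoints(np.array(P),np.array(c['rvec']),np.array(c['tvec']),K,None)[0]
    cv2.polylines(im,[uv.round().astype(np.int32)],True,(0,255,0),1)
cv2.imwrite('pics/o9.png',cv2.resize(im[85:185,140:580],(792,180),interpolation=cv2.INTER_CUBIC))
```

```text
(no output)
```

View pics/o9.png

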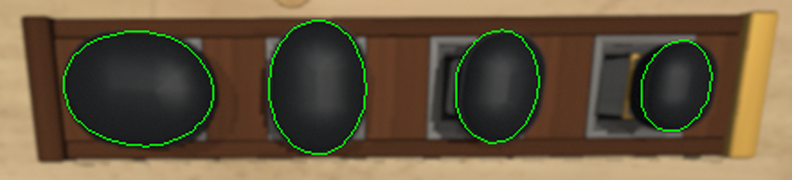

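```bash
python3 -c "
from plant import r
print(r.sign_off())"
```

```text
the job is handed in; nothing more can be done
None
```

All four stakes are in the rack in order of size, from stake_1 at the brass end to stake_4 at the wooden end. I handed the job in at about 27 s of the 99 s limit.

- **Seating:** in the last wrist picture, the outlines I projected for stakes fully home and upright matched all four heads to within a few mm. The detector's base positions matched the measured sockets to within about 4 mm.
- **Jar:** it stands at about (0.44, -0.026), within a few mm of where it was first seen. I did not touch the turquoise or blue look-alikes.
- **Disagreements:** my automatic head measurement in that picture was up to 8 mm off for stake_1 and 3 mm off for stake_2. The dark sockets beside them were counted as part of the heads, so I judged those two by the outline match instead. The scene camera's base position was also up to about 19 mm off along the rack's width for stake_2 and about 12 mm off along the row for stake_4. I went by the closer wrist view.

The gripper was about 23 cm up and clear of everything at hand-in. Sign-off reports no verdict.

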